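Load the cap tray and hold it in the counter's corner stop

ROBOT

A 6-joint arm with a two-finger parallel gripper is mounted at the origin on the work surface. World frame = base frame: x ahead of the robot, y to its left, z up, the work surface at z = 0. Lengths are in m, angles in rad, forces in N, time in s.
With the tool pointing down it reaches from about 0.35 to 1 m from the base axis. Payload 7.1 kg.
Tool frame: the origin (TCP) lies midway between the tips of the shut fingers; the grasp point (between the pads) lies 19 mm behind it; z points along the fingers, y is the direction in which the jaws open and shut (so a half turn about z gives the same grasp; the last joint's range is limited). The gripper opens to 85 mm and grips with 20 to 120 N. Pads are 22 mm wide; open, the fingers measure 114 mm over their backs; the gripper's body (76 mm by 85 mm) begins 54 mm behind the grasp point. The pads swing forward as they close: fully open they stand 13 mm farther back than shut.
Start: joints at [-1.351, 0.423, 1.63, -0, 1.089, -0.019], TCP at [0.148, -0.607, 0.231] pointing down, gripper open.
Joint ranges: [-3, 3], [-0.9, 2.11], [0.09, 2.58], [-1.31, 4.45], [0.11, 2.69], [-2.54, 2.54]. Speed limits (rad/s): [2.39, 2.39, 3.01, 3.14, 3.14, 3.14].

INTERFACE

Orientations are given as a unit quaternion [w, x, y, z].
In Python, from workcell import r, grab_frame, job gives the robot as it stands.
- The arm moves only by the tool carry_out, never from a script. Its argument "motion" is a list that holds one entry, the list of rows, each a list of 7 numbers: the shift along the tool's x, y, z in mm, then the turn, a rotation vector about the tool's x, y, z in rad, then the closure, from 0 (fully open) to 1 (shut). A call has 1 to 10 rows; each row shifts and turns the commanded pose from where the row before left it, along the tool's axes as they then stand; what a row does not reach is not made up. A row lasts 1/8 s, in which the tool goes at most 62.5 mm and 10.7 degrees, less where a joint would pass 70% of its speed; a pose out of reach is approached as far as the arm can. A call is refused whole if a number of a shift passes 62.5 or a number of a turn 0.188, either way. A call with a gripper value outside its range is refused whole. The fingers move at their own pace and stop on an object; the grip force is fixed at half the most. Time passes only in rows, so rows that do not move let the fingers close. It gives the time, the measured TCP pose, the force and the opening at its end, in the units of the state.
- r.get_state(): the state, without advancing time (a new reading comes with each control period).
- grab_frame(name): name is "scene" or "top"; returns a dict with "pixels" (384x512x3 uint8, red, green, blue), "mtx" (3x3 intrinsics, pixels), "R" (3x3) and "t" (3): a world point X has camera coordinates R X + t. Camera axes: x right, y down, z forward; pixel columns grow to the right and rows downward; lengths in m; the calibration is good to about 2 mm. A picture is of the moment at which its call begins. There is no depth.
- job.job_done(): hands the job in, once; it reports no verdict.
The state is a dict: "time": time; "joint_positions": joint angles; "dq": joint speeds; "effort": joint torques, N m; "tool_pos": TCP position; "orientation": TCP orientation; "force": force on the tool from outside, world axes, zero at the start; "ft_torque": the same for the moment, N m; "gripper_width": opening from 0.0 (shut) to 1.0 (fully open).
Only numpy, scipy, OpenCV 4.12 (cv2) and the standard library are available. Lean on these libraries where they do the work, as an engineer would, in place of code of your own. Each camera call takes 0.05 s, during which the arm holds its last target. There are 200 camera calls.

TASK

Pick up the white pouring cup by its blue handle and pour all six red tube caps into the blue cap tray, then stand the empty cup back upright on the bench and let go of it. Then bring the tray to the aluminium corner stop of the cap counter and, with it flat on the bench, press it square into the corner so that it touches both fences at once, the long side along the long fence, without ramming it; finish while still holding it pressed there. Leave the other things on the bench where they are.

Things in the scene. Friction and masses are not known exactly. Their poses are not given: they have to be found in the camera images.
- cup: white open pouring cup, about 100 g; origin under the centre of its flat floor (62 mm in x, 72 in y, 3 thick), z up. Back and side walls 40 mm high, 3 thick; in front (+x) a spout 66 mm wide inside, rising at 20 degrees to the lip. Handle level at the back (-x). The six caps start in it and slide out once it is tipped nose-down 55 to 75 degrees
- cup_handle (a point): grasp point of the blue cup handle, at (-78, 0, 34) mm in the cup's frame, same axes. The handle is a level bar along the cup's x, 16 mm wide (y), 24 mm high (z), running from x = -29 to -111 mm
- cup_lip (a point): middle of the lip of the spout, over which the caps fall, at (69, 0, 15) mm in the cup's frame, same axes
- tray: blue open cap tray, 150 mm (x) by 120 mm (y), walls 40 mm high and 4 mm thick, about 350 g, of slick plastic that slides easily on bench and fences; origin at the centre of its underside, z up. A white upright grip tab stands in its middle
- tray_tab (a point): grasp point on the tray's grip tab, at (0, 0, 66) mm in the tray's frame, same axes. The tab is 40 mm long (x), 14 mm thick (y), its top 84 mm above the tray's underside
- cap0_center (a point): centre of red tube cap 0, a cylinder 17 mm across and 18 mm high, 10 g, at first standing in the cup
- cap1_center (a point): centre of red tube cap 1, a cylinder 17 mm across and 18 mm high, 10 g, at first standing in the cup
- cap2_center (a point): centre of red tube cap 2, a cylinder 17 mm across and 18 mm high, 10 g, at first standing in the cup
- cap3_center (a point): centre of red tube cap 3, a cylinder 17 mm across and 18 mm high, 10 g, at first standing in the cup
- cap4_center (a point): centre of red tube cap 4, a cylinder 17 mm across and 18 mm high, 10 g, at first standing in the cup
- cap5_center (a point): centre of red tube cap 5, a cylinder 17 mm across and 18 mm high, 10 g, at first standing in the cup
- stop: corner stop, fixed to the bench; origin at the inner corner of its fences, on the bench. The tray goes at its -x, +y side, on a flat dark mat (no step). Seated, the tray has the stop's heading (or half a turn from it), origin at (-75, 60, 0) mm in the stop's frame. White counter housing 50 mm high with a reader head to 112 mm behind the corner, centre (62, -62) mm
- fence_far: short aluminium fence 30 mm high, 12 mm thick, its inner face at x = 0 of the stop, from y = 0 to 120 mm; the tray's short side (facing +x) bears on it. Origin at the centre of its underside
- fence_side: long aluminium fence 30 mm high, 12 mm thick, its inner face at y = 0 of the stop, from x = -130 to 12 mm; the tray's long side (facing -y) bears on it. Origin at the centre of its underside
- tube_rack: white tube rack 70 x 170 mm holding tubes with red and black caps, 110 mm high, beyond the tray; to be left alone; origin at the centre of its underside
- wipes: white wipes canister, 90 mm across, 190 mm high, far right; to be left alone; origin at the centre of its underside
- fluid: small white bottle, 34 mm across, 75 mm high, far left; to be left alone; origin at the centre of its underside
- pen_pot: grey pen pot with pens, 74 mm across, 95 mm high (pens to 145 mm), on the right; to be left alone; origin at the centre of its underside
- stapler: black stapler 130 mm long, 50 mm high, in front of the robot; to be left alone; origin at the centre of its underside
- punch: hole punch 110 x 100 mm, 80 mm high, at the far edge; to be left alone; origin at the centre of its underside
Things that resemble listed ones, but are neither listed nor needed, are in the scene too. Leave any green or orange look-alike of the cup alone.

How it is judged:
By the outcome, as a careful person would: the job done as asked, in the order asked, and still so for the second after the job is handed in, while the arm keeps its last pose, push and grip.
It also fails if it takes over 72 s, if anything falls off the work surface, if the arm or the gripper's body presses on something with over 40 N, if the wrist force passes 120 N, or if a joint passes its speed limit or range.

## Working session

There is one attempt and no reset: what is moved stays moved. The work goes in short steps, Python scripts to look and compute and a tool call to move; the robot and the scene stay as the last step left them, time stands still between calls to the robot, and variables do not carry over. Pictures are saved under pics/ and viewed, about 8 in all and at most 12, crops included, and the job is handed in when it is done.

Besides the shell and the picture viewer there is one more tool, called after "Request:" by a JSON object that holds its "name" and its "arguments", one argument or row to a line. carry_out: Moves the arm, as the interface text tells. Its arguments: {"type":"object","properties":{"motion":{"type":"array"}},"required":["motion"]}

```bash
ls; mkdir -p pics
cat > h.py <<'E'
import numpy as np, cv2
from scipy.spatial.transform import Rotation as Rn
from workcell import r, grab_frame, job
def snap(name,fn,crop=None,scale=1):
    f=grab_frame(name); im=f["pixels"][:,:,::-1].copy()
    np.savez("pics/"+fn+".npz",**{k:np.array(f[k]) for k in f})
    if crop: u0,v0,u1,v1=crop; im=im[v0:v1,u0:u1]
    if scale!=1: im=cv2.resize(im,None,fx=scale,fy=scale,interpolation=cv2.INTER_CUBIC)
    cv2.imwrite("pics/"+fn+".png",im); return f
def w(f,u,v,z):
    K,R,t=np.array(f["mtx"]),np.array(f["R"]),np.array(f["t"])
    d=R.T@np.linalg.solve(K,[u,v,1.]); c=-R.T@t
    return c+d*(z-c[2])/d[2]
def px(f,X):
    K,R,t=np.array(f["mtx"]),np.array(f["R"]),np.array(f["t"])
    p=K@(R@np.array(X,float)+t); return p[:2]/p[2]
E
python3 - <<'E'
from h import *
for n in("top","scene"):
    f=snap(n,n+"0",scale=1.5); R,t=np.array(f["R"]),np.array(f["t"]); print(n,-R.T@t,R,f["mtx"])
s=r.get_state(); print(s["tool_pos"],s["orientation"],s["force"],s["time"],s["gripper_width"])
E
```

```text
pics
top [0.25735109 0.06777505 1.59044976] [[ 1.39994593e-03 -9.99998991e-01 -2.40770473e-04]
 [-9.83330301e-01 -1.33283290e-03 -1.81823382e-01]
 [ 1.81822877e-01  4.91299804e-04 -9.83331175e-01]] [[482.23652988   0.         254.92770684]
 [  0.         482.23652988 196.45761415]
 [  0.           0.           1.        ]]
scene [1.26040088 0.71582731 0.84955355] [[-0.67733566  0.73546596  0.01749925]
 [ 0.45071038  0.43365186 -0.78026035]
 [-0.58144351 -0.52061107 -0.62521001]] [[403.79608908   0.         256.82077297]
 [  0.         403.79608908 190.0720922 ]
 [  0.           0.           1.        ]]
[ 0.1477448  -0.60676731  0.23058121] [-7.20437225e-04  9.92880768e-01  1.19110269e-01 -7.43428986e-05] [-0.38167728 -0.26659794 -1.14941722] 0.1 1.0016685763553712
```

View pics/top0.png

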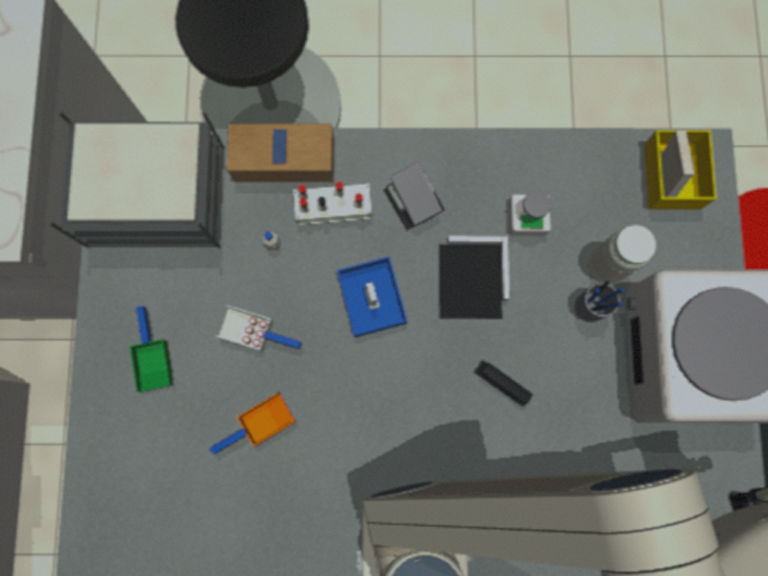

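View pics/scene0.png

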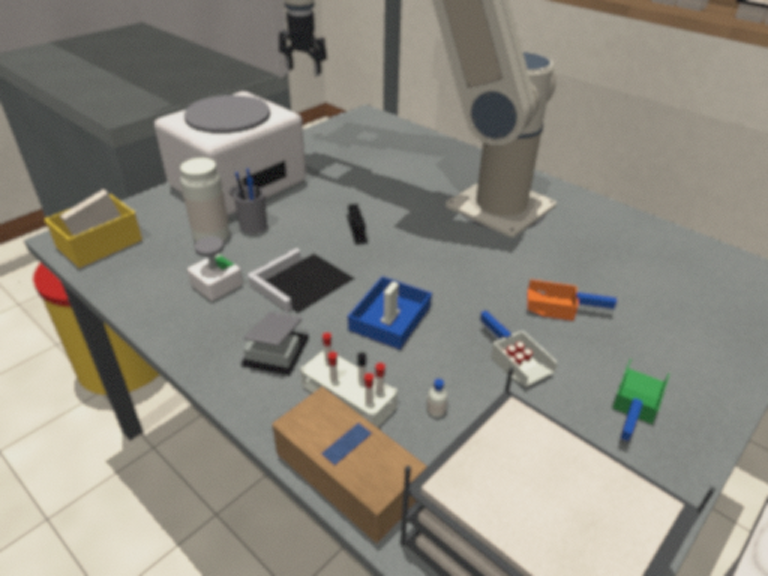

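The top picture shows three cups. White with red caps is at about (245,328), blue handle toward (300,345). Green is at (151,365) and orange at (267,420). Only the white one with caps fits. The tray is at (372,297) and the stop's corner at about (505,240). I'll confirm in a crop.

Run:
```python
import cv2
im=cv2.imread("pics/top0.png"); im=cv2.resize(im,(512,384),interpolation=cv2.INTER_AREA)
import numpy as np
raw=np.load("pics/top0.npz")["pixels"][:,:,::-1]
a=cv2.resize(raw[145:245,140:280],None,fx=5,fy=5,interpolation=cv2.INTER_CUBIC)
cv2.imwrite("pics/crop1.png",a)
b=cv2.resize(raw[120:220,220:350],None,fx=6,fy=6,interpolation=cv2.INTER_CUBIC)
cv2.imwrite("pics/crop2.png",b)
```

```text
(no output)
```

View pics/crop1.png

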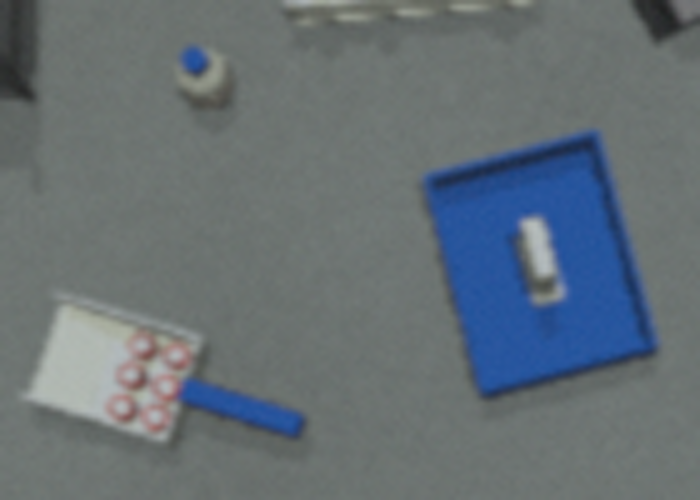

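View pics/crop2.png

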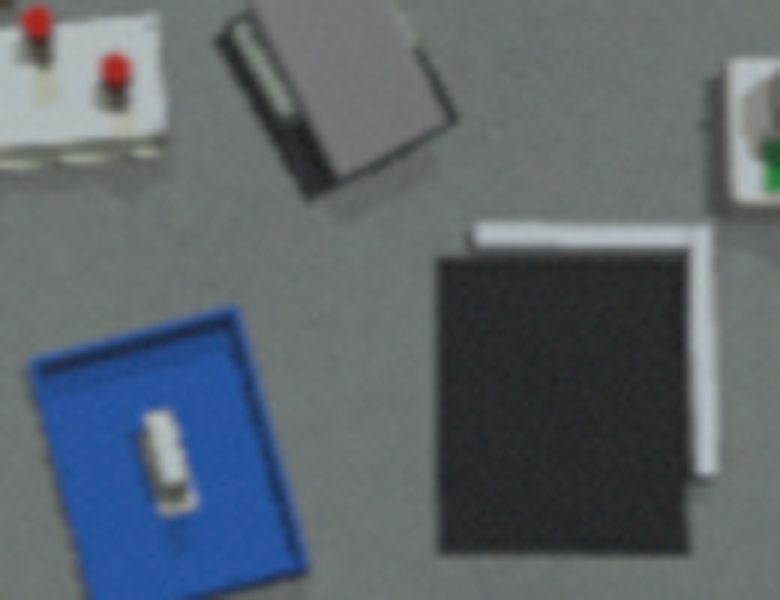

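The white cup with six caps is confirmed: handle from crop1 (185,390) to (303,425). Tray rim corners are at (425,178), (598,132), (657,350) and (483,395). The stop's outer corner is at crop2 (712,225), with the far fence's end at (472,222) and the side fence's end at (718,475).

Run:
```python
from h import *
f=dict(np.load("pics/top0.npz"))
c1=lambda p,z:w(f,140+(p[0]+.5)/5-.5,145+(p[1]+.5)/5-.5,z)*1000
c2=lambda p,z:w(f,220+(p[0]+.5)/6-.5,120+(p[1]+.5)/6-.5,z)*1000
ang=lambda a,b:np.degrees(np.arctan2(*(b-a)[1::-1]))
T=[c1(p,.04) for p in[(425,178),(598,132),(657,350),(483,395)]]
print("tray",np.round(T,1),np.mean(T,0).round(1),[np.linalg.norm(T[i]-T[(i+1)%4]).round(1) for i in range(4)],[ang(T[i],T[(i+1)%4]).round(1) for i in range(4)])
print("tab top",c1((533,219),.084),c1((545,280),.084))
h0,h1=c1((185,390),.046),c1((303,425),.046); print("handle",h0,h1,np.linalg.norm(h1-h0),ang(h1,h0))
b0,b1=c1((205,338),.04),c1((168,440),.04); print("back",b0,b1,np.linalg.norm(b1-b0),ang(b1,b0))
l0,l1=c1((60,295),.03),c1((27,397),.03);print("front",l0,l1)
for z in(.03,):
  o=c2((712,225),z);a=c2((472,222),z);s=c2((718,475),z);print("stop outer",o,a,s,"far ang",ang(o,a)-90,"side ang",ang(s,o),np.linalg.norm(a-o),np.linalg.norm(s-o))
m=[c2(p,0) for p in[(438,258),(690,255),(438,553),(690,553)]];print("mat",np.round(m,1))
```

```text
tray [[598.3 168.4  40. ]
 [629.5  54.6  40. ]
 [484.2  16.3  40. ]
 [454.6 129.   40. ]] [541.7  92.1  40. ] [np.float64(118.1), np.float64(150.3), np.float64(116.6), np.float64(149.0)] [np.float64(-74.7), np.float64(-165.2), np.float64(104.7), np.float64(15.3)]
tab top [561.97591949  96.37679031  84.        ] [522.51245577  88.57926491  84.        ]
handle [456.8529768  321.01564353  46.        ] [434.29007577 244.40945586  46.        ] 79.85983028272025 73.58866161348907
back [491.67757164 310.05121867  40.        ] [425.14251284 331.96061115  40.        ] 70.04952197559997 -18.22624611258837
front [521.58855592 407.63184401  30.        ] [454.18870645 426.40658753  30.        ]
stop outer [ 680.04315114 -209.63849299   30.        ] [681.5900453 -76.0269054  30.       ] [ 538.59746614 -208.6806263    30.        ] far ang -0.6633148222964991 side ang -0.38799967352162706 133.62054190394872 141.44892828816484
mat [[ 668.7  -59.2    0. ]
 [ 670.6 -202.     0. ]
 [ 499.7  -57.1    0. ]
 [ 499.9 -197.1    0. ]]
```

```bash
cat >> h.py <<'E'
def down(a):  # tool pointing down, tool x at world angle a (deg)
    return Rn.from_euler('z',a,degrees=True)*Rn.from_euler('x',180,degrees=True)
def cur():
    s=r.get_state(); q=s["orientation"]; return np.array(s["tool_pos"])*1000, Rn.from_quat([q[1],q[2],q[3],q[0]])
def plan(p1,R1,n,polar=False,p0=None,R0=None,g=1,mid=None):
    """suggest n rows from the present (or given) pose to p1 (mm), R1"""
    if p0 is None: p0,R0=cur()
    p1=np.array(p1,float); rv=(R0.inv()*R1).as_rotvec(); p,R=p0.copy(),R0
    pol=lambda q:np.array([np.hypot(q[0],q[1]),np.arctan2(q[1],q[0]),q[2]])
    for k in range(1,n+1):
        a=k/n; a=a*a*(3-2*a) if g==2 else a
        if mid is not None: T,RT=mid(a)
        elif polar:
            q=pol(p0)*(1-a)+pol(p1)*a; T=np.array([q[0]*np.cos(q[1]),q[0]*np.sin(q[1]),q[2]]); RT=R0*Rn.from_rotvec(rv*a)
        else: T=p0*(1-a)+p1*a; RT=R0*Rn.from_rotvec(rv*a)
        s=np.round(R.inv().apply(T-p)); v=np.round((R.inv()*RT).as_rotvec(),2)
        print([int(x) for x in s]+[float(x) for x in v]); p=p+R.apply(s); R=R*Rn.from_rotvec(v)
    print("ends",p.round(1),R.as_matrix()[:,0].round(3),R.as_matrix()[:,2].round(3)); return p,R
E
python3 - <<'E'
from h import *
p,R=plan([445,276,200],down(73),20,polar=True)
E
```

```text
[58, -8, 2, -0.0, -0.0, -0.05]
[58, -10, 1, -0.0, -0.0, -0.05]
[56, -13, 2, -0.0, -0.0, -0.06]
[56, -15, 1, -0.0, -0.0, -0.05]
[54, -17, 2, -0.0, -0.0, -0.05]
[53, -19, 1, -0.0, -0.0, -0.05]
[52, -21, 2, -0.0, -0.0, -0.05]
[50, -24, 2, -0.0, -0.0, -0.05]
[49, -26, 1, -0.0, -0.0, -0.06]
[48, -27, 2, -0.0, -0.0, -0.05]
[45, -29, 1, -0.0, -0.0, -0.05]
[44, -30, 2, -0.0, -0.0, -0.05]
[43, -33, 2, -0.0, -0.0, -0.05]
[40, -34, 1, -0.0, -0.0, -0.05]
[38, -35, 2, -0.0, -0.0, -0.06]
[37, -36, 1, -0.0, -0.0, -0.05]
[35, -38, 2, -0.0, -0.0, -0.05]
[33, -39, 2, -0.0, -0.0, -0.05]
[30, -40, 1, -0.0, -0.0, -0.05]
[29, -41, 2, -0.0, -0.0, -0.06]
ends [444.8 276.2 199.7] [0.288 0.958 0.001] [-0.     0.001 -1.   ]
```

Request:
{"name": "carry_out", "arguments": {
  "motion": [
    [[58,-8,2,0,0,-0.05,0],[58,-10,1,0,0,-0.05,0],[56,-13,2,0,0,-0.06,0],[56,-15,1,0,0,-0.05,0],[54,-17,2,0,0,-0.05,0],[53,-19,1,0,0,-0.05,0],[52,-21,2,0,0,-0.05,0],[50,-24,2,0,0,-0.05,0],[49,-26,1,0,0,-0.06,0],[48,-27,2,0,0,-0.05,0]]
  ]
}}

```text
time: 1.35
tool_pos: [0.5321, -0.2156, 0.215]
orientation: [-0.0, 0.929, 0.371, -0.0]
force: [0.8, -0.3, 0.3]
gripper_width: 1.0
```

Request:
{"name": "carry_out", "arguments": {
  "motion": [
    [[45,-29,1,0,0,-0.05,0],[44,-30,2,0,0,-0.05,0],[43,-33,2,0,0,-0.05,0],[40,-34,1,0,0,-0.05,0],[38,-35,2,0,0,-0.06,0],[37,-36,1,0,0,-0.05,0],[35,-38,2,0,0,-0.05,0],[33,-39,2,0,0,-0.05,0],[30,-40,1,0,0,-0.05,0],[29,-41,2,0,0,-0.06,0]]
  ]
}}

```text
time: 2.6
tool_pos: [0.444, 0.2771, 0.1991]
orientation: [-0.0, 0.802, 0.597, -0.0]
force: [0.2, 1.1, -0.1]
gripper_width: 1.0
```

Run:
```python
from h import *
s=r.get_state(); print(s["time"],np.round(s["joint_positions"],3),s["gripper_width"])
p,R=cur(); print(p,R.as_matrix().round(3))
plan([445,276,15],down(73),6)
snap("scene","s1",crop=(280,130,440,270),scale=5)
```

```text
2.6 [0.535 0.318 1.88  0.    0.944 0.825] 1.000206258280016
[444.01740795 277.11436487 199.11830652] [[ 0.286  0.958 -0.   ]
 [ 0.958 -0.286  0.   ]
 [-0.    -0.    -1.   ]]
[0, 0, 31, -0.0, 0.0, 0.0]
[0, 0, 30, -0.0, 0.0, 0.0]
[0, 1, 31, -0.0, 0.0, 0.0]
[-1, 0, 31, -0.0, 0.0, 0.0]
[0, 0, 30, -0.0, 0.0, 0.01]
[0, 0, 31, -0.0, 0.0, -0.0]
ends [444.7 275.9  15.1] [ 0.296  0.955 -0.   ] [-0.  0. -1.]
```

View pics/s1.png

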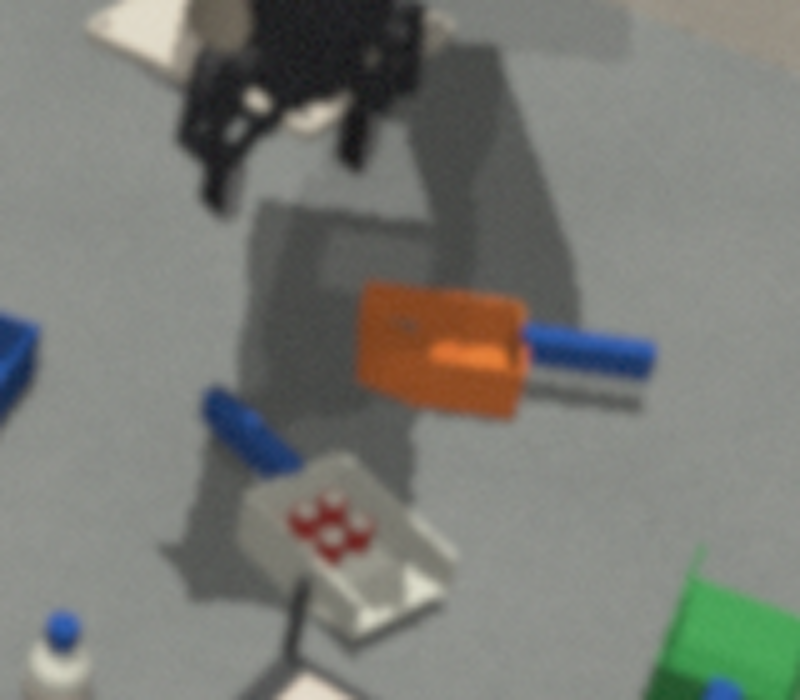

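Run:
```python
from h import *
f=dict(np.load("pics/s1.npz")); c=lambda X:((px(f,np.array(X)/1000)-[280,130])*5).round()
print(c([435,244.5,46]),c([458,321,46]),"exp (212,393),(297,465)")
t=dict(np.load("pics/top0.npz")); print("orange corners",w(t,288/1.5,393/1.5,.04),w(t,241/1.5,413/1.5,.04))
```

```text
[210. 384.] [295. 462.] exp (212,393),(297,465)
orange corners [0.33116957 0.26896412 0.04      ] [0.28905339 0.36735769 0.04      ]
```

Projecting the measured handle into the second camera agrees with the picture (within about 2 image px), and the orange cup is well clear of the fingers.

Request:
{"name": "carry_out", "arguments": {
  "motion": [
    [[0,0,30,0,0,0,0.3],[0,1,40,0,0,0,0.3],[-1,0,45,0,0,0,0.3],[0,0,40,0,0,0,0.3],[0,0,20,0,0,0,0.3],[0,0,9,0,0,0,0.3],[0,0,0,0,0,0,1],[0,0,0,0,0,0,1],[0,0,0,0,0,0,1],[0,0,0,0,0,0,1]]
  ]
}}

```text
time: 3.9
tool_pos: [0.4462, 0.2748, 0.0162]
orientation: [0.0, 0.802, 0.597, 0.001]
force: [0.7, -0.4, 6.0]
gripper_width: 0.178
```

Request:
{"name": "carry_out", "arguments": {
  "motion": [
    [[0,0,0,0,0,0,1],[0,0,0,0,0,0,1],[0,0,0,0,0,0,1]]
  ]
}}

```text
time: 4.28
tool_pos: [0.4462, 0.2748, 0.0162]
orientation: [0.0, 0.802, 0.597, 0.001]
force: [-0.8, -1.0, 7.5]
gripper_width: 0.174
```

```bash
cat >> h.py <<'E'
CUP0=(np.array([467.2,350.7,0.]),Rn.from_euler('z',73,degrees=True))
TOOL0=(np.array([446.2,274.8,16.2]),Rn.from_quat([.802,.597,.001,0]))
cRt=CUP0[1].inv()*TOOL0[1]; cpt=CUP0[1].inv().apply(TOOL0[0]-CUP0[0])
LIP=np.array([69,0,15.])
TR=np.array([541.7,92.1,0]); TH=15.
def tool_for(lip,head,tilt):
    Rc=Rn.from_euler('z',head,degrees=True)*Rn.from_euler('y',tilt,degrees=True)
    pc=np.array(lip)-Rc.apply(LIP); return pc+Rc.apply(cpt), Rc*cRt
def tr2w(x,y,z): return TR+Rn.from_euler('z',TH,degrees=True).apply([x,y,z])
E
python3 - <<'E'
from h import *
print(cpt)
t=dict(np.load("pics/top0.npz"));print("rack",[w(t,u/1.5,v/1.5,z).round(3) for u,v,z in[(294,222,.0),(372,212,.0)]])
p0,R0=cur()
print("lift"); p,R=plan(p0+[0,0,204],R0,7,g=2)
L=tr2w(40,0,215); pt,Rt=tool_for(L,195,0); print("target",pt)
p,R=plan(pt,Rt,24,polar=True,p0=p,R0=R,g=2)
E
```

```text
[-78.72333678  -2.10861251  16.2       ]
rack [array([0.72, 0.27, 0.  ]), array([0.743, 0.093, 0.   ])]
lift
[0, 0, -11, 0.0, 0.0, 0.0]
[0, 0, -29, 0.0, 0.0, 0.0]
[0, 0, -40, 0.0, 0.0, 0.0]
[0, 0, -44, 0.0, 0.0, 0.0]
[0, 0, -40, 0.0, 0.0, 0.0]
[0, 0, -29, 0.0, 0.0, 0.0]
[0, 0, -11, 0.0, 0.0, 0.0]
ends [445.9 274.6 220.2] [0.288 0.958 0.001] [ 0.001  0.001 -1.   ]
target [722.48107011 142.72313805 216.2       ]
[0, 1, 0, 0.0, 0.0, -0.01]
[1, 5, 0, 0.0, 0.0, -0.03]
[0, 6, 0, 0.0, 0.0, -0.05]
[0, 9, 0, 0.0, 0.0, -0.07]
[-1, 11, 0, 0.0, 0.0, -0.08]
[-2, 13, 1, 0.0, 0.0, -0.09]
[-5, 13, 0, 0.0, 0.0, -0.11]
[-7, 15, 0, 0.0, 0.0, -0.11]
[-9, 14, 0, 0.0, 0.0, -0.12]
[-12, 13, 1, 0.0, 0.0, -0.13]
[-15, 12, 0, 0.0, 0.0, -0.13]
[-16, 9, 0, 0.0, 0.0, -0.14]
[-19, 7, 0, 0.0, 0.0, -0.13]
[-19, 3, 1, 0.0, 0.0, -0.13]
[-19, 0, 0, 0.0, 0.0, -0.13]
[-18, -2, 0, 0.0, 0.0, -0.12]
[-17, -5, 0, 0.0, 0.0, -0.11]
[-14, -7, 1, -0.0, 0.0, -0.11]
[-13, -8, 0, -0.0, 0.0, -0.09]
[-9, -8, 0, -0.0, 0.0, -0.08]
[-8, -7, 0, -0.0, 0.0, -0.07]
[-5, -6, 0, -0.0, 0.0, -0.05]
[-3, -4, 0, -0.0, 0.0, -0.03]
[-1, -1, 0, -0.0, 0.0, -0.01]
ends [722.4 143.  216.5] [-0.965 -0.264 -0.002] [ 0.001  0.001 -1.   ]
```

Request:
{"name": "carry_out", "arguments": {
  "motion": [
    [[0,0,-11,0,0,0,1],[0,0,-29,0,0,0,1],[0,0,-40,0,0,0,1],[0,0,-44,0,0,0,1],[0,0,-40,0,0,0,1],[0,0,-29,0,0,0,1],[0,0,-11,0,0,0,1]]
  ]
}}

```text
time: 5.15
tool_pos: [0.4461, 0.2747, 0.2214]
orientation: [0.0, 0.802, 0.597, 0.001]
force: [0.7, 0.2, -2.6]
gripper_width: 0.175
```

Request:
{"name": "carry_out", "arguments": {
  "motion": [
    [[1,6,0,0,0,-0.04,1],[0,6,0,0,0,-0.05,1],[0,9,0,0,0,-0.07,1],[-1,11,0,0,0,-0.08,1],[-2,13,1,0,0,-0.09,1],[-5,13,0,0,0,-0.11,1],[-7,15,0,0,0,-0.11,1],[-9,14,0,0,0,-0.12,1]]
  ]
}}

```text
time: 6.15
tool_pos: [0.5345, 0.2504, 0.2171]
orientation: [-0.001, 0.56, 0.828, -0.001]
force: [-0.3, -0.8, -1.2]
gripper_width: 0.179
```

Run:
```python
from h import *
s=r.get_state(); print(s["time"],s["gripper_width"],s["force"]);f=snap("scene","s2",crop=(240,100,460,270),scale=3.5)
```

```text
6.15 0.17920423644565694 [-0.32554313 -0.77343232 -1.1614709 ]
```

View pics/s2.png

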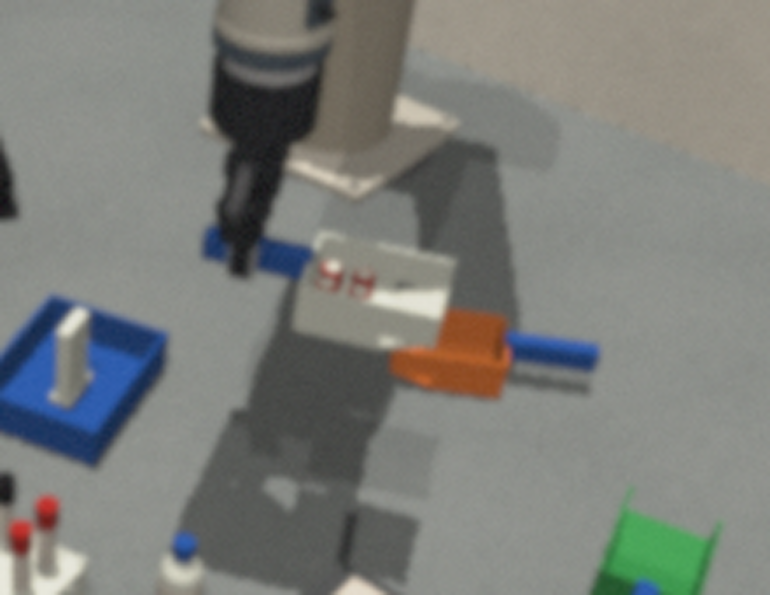

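The cup hangs level at about (375,285) with the caps still at its back. Next I plan the rest of the transit and the tip.

Run:
```python
from h import *
pt,Rt=tool_for(tr2w(40,0,215),195,0)
p,R=plan(pt,Rt,17,polar=True)
print("tilt")
def mid(a): return tool_for(tr2w(40,0,215-150*min(1,1.25*a)),195,65*a)
plan(pt,Rt,13,p0=pt,R0=Rt,mid=mid)
```

```text
[-8, 9, 0, -0.0, 0.0, -0.09]
[-9, 8, 0, -0.0, 0.0, -0.08]
[-10, 7, 0, -0.0, 0.0, -0.09]
[-11, 6, 0, -0.0, 0.0, -0.08]
[-11, 5, 0, -0.0, 0.0, -0.09]
[-12, 3, 0, -0.0, 0.0, -0.08]
[-12, 3, 0, -0.0, 0.0, -0.09]
[-13, 1, 1, -0.0, 0.0, -0.08]
[-12, 0, 0, -0.0, 0.0, -0.09]
[-13, -2, 0, -0.0, 0.0, -0.08]
[-13, -3, 0, -0.0, 0.0, -0.09]
[-12, -4, 0, -0.0, 0.0, -0.09]
[-12, -6, 0, -0.0, 0.0, -0.08]
[-11, -7, 0, -0.0, 0.0, -0.09]
[-10, -8, 0, -0.0, 0.0, -0.08]
[-10, -9, 0, -0.0, 0.0, -0.09]
[-9, -10, 0, -0.0, 0.0, -0.08]
ends [722.7 142.9 216.4] [-0.965 -0.262  0.   ] [-0.    -0.001 -1.   ]
tilt
[1, 0, 2, 0.0, -0.09, -0.0]
[2, 0, 1, 0.0, -0.08, -0.0]
[3, 0, 1, 0.0, -0.09, -0.0]
[4, 0, 2, 0.0, -0.09, -0.0]
[6, 0, 0, 0.0, -0.09, -0.0]
[7, 0, 0, 0.0, -0.08, -0.0]
[7, 0, 0, 0.0, -0.09, -0.0]
[9, 0, -1, 0.0, -0.09, -0.0]
[10, 0, -2, 0.0, -0.09, -0.0]
[11, 0, -3, 0.0, -0.08, -0.0]
[5, 0, -9, 0.0, -0.09, -0.0]
[1, 0, -13, 0.0, -0.09, -0.0]
[1, 0, -12, 0.0, -0.08, -0.0]
ends [639.4 120.  199. ] [-0.413 -0.112 -0.904] [ 0.871  0.239 -0.428]
```

Request:
{"name": "carry_out", "arguments": {
  "motion": [
    [[-8,9,0,0,0,-0.09,1],[-9,8,0,0,0,-0.08,1],[-10,7,0,0,0,-0.09,1],[-11,6,0,0,0,-0.08,1],[-11,5,0,0,0,-0.09,1],[-12,3,0,0,0,-0.08,1],[-12,3,0,0,0,-0.09,1],[-13,1,1,0,0,-0.08,1],[-12,0,0,0,0,-0.09,1]]
  ]
}}

```text
time: 7.32
tool_pos: [0.634, 0.2033, 0.2161]
orientation: [-0.001, 0.209, 0.978, -0.001]
force: [-0.4, 0.8, -1.1]
gripper_width: 0.18
```

Request:
{"name": "carry_out", "arguments": {
  "motion": [
    [[-13,-2,0,0,0,-0.08,1],[-13,-3,0,0,0,-0.09,1],[-12,-4,0,0,0,-0.09,1],[-12,-6,0,0,0,-0.08,1],[-11,-7,0,0,0,-0.09,1],[-10,-8,0,0,0,-0.08,1],[-10,-9,0,0,0,-0.09,1],[-9,-10,0,0,0,-0.08,1],[0,0,0,0,0,0,1]]
  ]
}}

```text
time: 8.45
tool_pos: [0.7198, 0.1419, 0.216]
orientation: [-0.001, -0.127, 0.992, -0.0]
force: [-0.7, 0.2, -1.6]
gripper_width: 0.178
```

Run:
```python
from h import *
s=r.get_state(); print(s["time"],s["gripper_width"],s["force"],s["joint_positions"]);print(cur()[0])
f=snap("scene","s3",crop=(190,130,350,270),scale=5)
```

```text
8.45 0.1782472470775534 [-0.7089105   0.21646594 -1.63064727] [ 1.78341798e-01  5.99451183e-01  1.37152979e+00  4.88199816e-05
  1.17226155e+00 -1.64669883e+00]
[719.84415569 141.86244766 216.03325145]
```

View pics/s3.png

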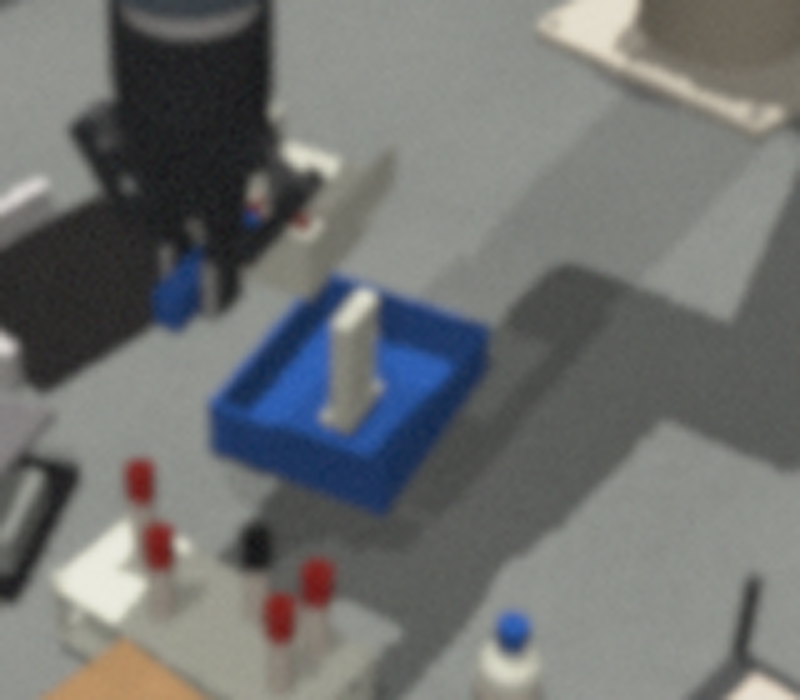

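Before tipping, a rough wrist calculation shows a problem. Pouring toward the robot would need joint 5 negative, which is out of its range. Pouring outward (cup nose away from the robot) keeps it near 1.9 rad, so I swing the cup round to heading 15° on the near side of the tray.

Run:
```python
from h import *
pt,Rt=tool_for(tr2w(15,0,215),15,0); print(pt)
p0,R0=cur(); pm=(p0+pt)/2; 
p,R=plan([560,112,216],tool_for([0,0,0],105,0)[1],13,polar=True)
p,R=plan(pt,Rt,13,polar=True,p0=p,R0=R)
print("tilt")
def mid(a): return tool_for(tr2w(15-55*min(1,1.5*a),0,215-150*min(1,1.15*a)),15,65*a)
plan(pt,Rt,13,p0=pt,R0=Rt,mid=mid)
```

```text
[414.04485033  55.71190943 216.2       ]
[12, 1, 0, -0.0, -0.0, 0.12]
[13, -1, 0, -0.0, -0.0, 0.12]
[12, -2, 0, -0.0, -0.0, 0.12]
[12, -4, 0, -0.0, -0.0, 0.12]
[12, -5, 0, -0.0, -0.0, 0.12]
[10, -6, 0, -0.0, -0.0, 0.12]
[10, -8, 0, -0.0, -0.0, 0.12]
[9, -8, 0, -0.0, 0.0, 0.12]
[8, -10, 0, -0.0, 0.0, 0.12]
[7, -11, 0, -0.0, 0.0, 0.12]
[5, -11, 0, -0.0, 0.0, 0.12]
[4, -12, 0, -0.0, 0.0, 0.12]
[2, -12, 0, -0.0, 0.0, 0.12]
ends [560.2 111.8 216.5] [-0.262  0.965  0.   ] [-0.002 -0.    -1.   ]
[-2, -12, 0, -0.0, 0.0, 0.12]
[-3, -12, 0, -0.0, 0.0, 0.12]
[-5, -11, 0, -0.0, 0.0, 0.12]
[-5, -11, 0, -0.0, 0.0, 0.12]
[-7, -10, 0, -0.0, 0.0, 0.12]
[-8, -9, 0, -0.0, 0.0, 0.12]
[-9, -8, 0, -0.0, 0.0, 0.12]
[-9, -7, 0, -0.0, 0.0, 0.12]
[-11, -6, 0, -0.0, 0.0, 0.13]
[-11, -5, 0, -0.0, 0.0, 0.12]
[-11, -4, 0, -0.0, 0.0, 0.12]
[-12, -2, 1, -0.0, 0.0, 0.12]
[-12, -1, 0, -0.0, 0.0, 0.12]
ends [413.8  56.  215.8] [ 0.965  0.262 -0.002] [-0.002 -0.    -1.   ]
tilt
[-6, 0, 0, 0.0, -0.09, -0.0]
[-4, 0, 1, 0.0, -0.08, -0.0]
[-3, 0, 2, 0.0, -0.09, -0.0]
[-2, 0, 1, 0.0, -0.09, -0.0]
[-1, 0, 2, 0.0, -0.09, -0.0]
[0, 0, 2, 0.0, -0.08, -0.0]
[2, 0, 2, 0.0, -0.09, -0.0]
[3, 0, 1, 0.0, -0.09, -0.0]
[6, 0, 0, 0.0, -0.09, -0.0]
[10, 0, -3, 0.0, -0.08, -0.0]
[11, 0, -5, 0.0, -0.09, -0.0]
[4, 0, -10, 0.0, -0.09, -0.0]
[1, 0, -13, 0.0, -0.08, -0.0]
ends [444.5  64.  199.1] [ 0.413  0.112 -0.904] [-0.871 -0.239 -0.428]
```

Request:
{"name": "carry_out", "arguments": {
  "motion": [
    [[12,1,0,0,0,0.12,1],[13,-1,0,0,0,0.12,1],[12,-2,0,0,0,0.12,1],[12,-4,0,0,0,0.12,1],[12,-5,0,0,0,0.12,1],[10,-6,0,0,0,0.12,1],[10,-8,0,0,0,0.12,1],[9,-8,0,0,0,0.12,1],[8,-10,0,0,0,0.12,1]]
  ]
}}

```text
time: 9.62
tool_pos: [0.6087, 0.1216, 0.217]
orientation: [-0.0, 0.403, 0.915, -0.0]
force: [0.1, -1.0, -0.8]
gripper_width: 0.176
```

Request:
{"name": "carry_out", "arguments": {
  "motion": [
    [[7,-11,0,0,0,0.12,1],[5,-11,0,0,0,0.12,1],[4,-12,0,0,0,0.12,1],[2,-12,0,0,0,0.12,1],[-2,-12,0,0,0,0.12,1],[-3,-12,0,0,0,0.12,1],[-5,-11,0,0,0,0.12,1],[-5,-11,0,0,0,0.12,1],[-7,-10,0,0,0,0.12,1]]
  ]
}}

```text
time: 10.75
tool_pos: [0.5037, 0.0877, 0.2171]
orientation: [-0.0, 0.816, 0.578, -0.0]
force: [0.7, -0.5, -1.7]
gripper_width: 0.174
```

Request:
{"name": "carry_out", "arguments": {
  "motion": [
    [[-8,-9,0,0,0,0.12,1],[-9,-8,0,0,0,0.12,1],[-9,-7,0,0,0,0.12,1],[-11,-6,0,0,0,0.13,1],[-11,-5,0,0,0,0.12,1],[-11,-4,0,0,0,0.12,1],[-12,-2,1,0,0,0.12,1],[-12,-1,0,0,0,0.12,1],[0,0,0,0,0,0,1]]
  ]
}}

```text
time: 11.88
tool_pos: [0.4133, 0.0552, 0.2161]
orientation: [-0.0, 0.991, 0.134, -0.001]
force: [0.4, 1.3, -2.9]
gripper_width: 0.172
```

Run:
```python
from h import *
s=r.get_state(); print(s["time"],s["gripper_width"],s["force"],s["joint_positions"]);p,R=cur();print(p,R.as_matrix().round(3))
f=snap("scene","s4",crop=(190,110,350,250),scale=5)
```

```text
11.875 0.17186024134774905 [ 0.36460635  1.27432226 -2.8887095 ] [1.04074377e-01 1.35459441e-01 2.07967066e+00 1.90382863e-04
 9.27609885e-01 1.40653563e+00]
[413.32841772  55.1837294  216.11769555] [[ 0.964  0.265 -0.001]
 [ 0.265 -0.964  0.   ]
 [-0.001 -0.    -1.   ]]
```

View pics/s4.png

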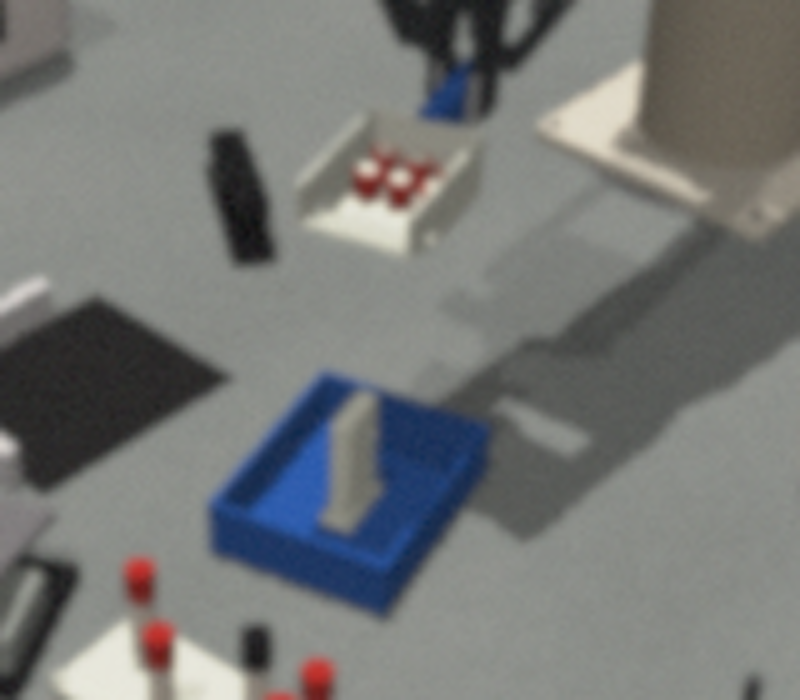

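Run:
```python
from h import *
f=dict(np.load("pics/s4.npz")); p,R=cur()
Rc=R*cRt.inv(); pc=p-Rc.apply(cpt); lip=pc+Rc.apply(LIP); print("lip",lip,((px(f,lip/1000)-[190,110])*5).round(),"seen ~(357,238)")
def mid(a):
    k=a*19
    if k<=8: b=k/8; return tool_for(tr2w(13-53*b,0,215-105*b),15,20*b)
    if k<=10: b=(k-8)/2; return tool_for(tr2w(-40,0,110-42*b),15,20)
    b=(k-10)/9; return tool_for(tr2w(-40,0,68),15,20+46*b)
plan(p,R,19,mid=mid)
```

```text
lip [556.30627037  95.92300338 214.90838926] [352. 238.] seen ~(357,238)
[-9, -1, 7, -0.0, -0.04, 0.0]
[-5, 0, 7, -0.0, -0.05, 0.0]
[-6, 0, 7, -0.0, -0.04, 0.0]
[-4, 0, 7, 0.0, -0.04, 0.0]
[-4, 0, 8, 0.0, -0.05, 0.0]
[-4, 0, 8, 0.0, -0.04, 0.0]
[-3, 0, 8, 0.0, -0.04, 0.0]
[-2, 0, 8, 0.0, -0.05, 0.0]
[7, 0, 20, 0.0, 0.0, 0.0]
[8, 0, 19, 0.0, 0.0, 0.0]
[0, 0, -13, 0.0, -0.09, 0.0]
[1, 0, -13, 0.0, -0.09, 0.0]
[1, 0, -13, 0.0, -0.09, 0.0]
[0, 0, -13, 0.0, -0.08, 0.0]
[1, 0, -13, 0.0, -0.09, 0.0]
[1, 1, -14, 0.01, -0.09, -0.0]
[0, 0, -13, -0.0, -0.09, 0.0]
[1, -1, -13, -0.0, -0.09, 0.0]
[1, 0, -13, -0.0, -0.09, 0.0]
ends [446.5  64.9 203.3] [ 0.393  0.112 -0.913] [-0.882 -0.234 -0.408]
```

The lip projection agrees with the picture to about 1 px. Tipping now.

Request:
{"name": "carry_out", "arguments": {
  "motion": [
    [[-9,-1,7,0,-0.04,0,1],[-5,0,7,0,-0.05,0,1],[-6,0,7,0,-0.04,0,1],[-4,0,7,0,-0.04,0,1],[-4,0,8,0,-0.05,0,1],[-4,0,8,0,-0.04,0,1],[-3,0,8,0,-0.04,0,1],[-2,0,8,0,-0.05,0,1],[7,0,20,0,0,0,1],[8,0,19,0,0,0,1]]
  ]
}}

```text
time: 13.18
tool_pos: [0.3711, 0.044, 0.1189]
orientation: [0.023, 0.976, 0.132, -0.173]
force: [0.3, 0.3, -1.0]
gripper_width: 0.181
```

Request:
{"name": "carry_out", "arguments": {
  "motion": [
    [[0,0,-13,0,-0.09,0,1],[1,0,-13,0,-0.09,0,1],[1,0,-13,0,-0.09,0,1],[0,0,-13,0,-0.09,0,1],[1,0,-13,0,-0.09,0,1],[1,0,-13,0,-0.09,0,1],[0,0,-13,0,-0.09,0,1],[1,0,-13,0,-0.09,0,1],[1,0,-13,0,-0.09,0,1]]
  ]
}}

```text
time: 14.3
tool_pos: [0.4473, 0.065, 0.2018]
orientation: [0.074, 0.828, 0.112, -0.545]
force: [-0.3, -0.3, -1.3]
gripper_width: 0.177
```

Request:
{"name": "carry_out", "arguments": {
  "motion": [
    [[0,0,0,0,0,0,1],[0,0,0,0,0,0,1],[0,0,0,0,0,0,1],[0,0,0,0,0,0,1]]
  ]
}}

```text
time: 14.8
tool_pos: [0.4465, 0.0647, 0.2026]
orientation: [0.073, 0.829, 0.112, -0.543]
force: [-0.2, 0.0, -0.6]
gripper_width: 0.178
```

Run:
```python
from h import *
s=r.get_state(); print(s["time"],s["gripper_width"],s["force"],s["joint_positions"])
p,R=cur();Rc=R*cRt.inv(); pc=p-Rc.apply(cpt); print("lip",pc+Rc.apply(LIP),"tilt",np.degrees(np.arcsin(-Rc.as_matrix()[2,0])))
a=snap("scene","s5")["pixels"][110:250,180:350]; b=snap("top","t5")["pixels"][140:240,200:300]
cv2.imwrite("pics/c5.png",np.hstack([cv2.resize(a[:,:,::-1],(486,400),interpolation=2),cv2.resize(b[:,:,::-1],(314,400)[:1]+(400,),interpolation=2)]))
```

```text
14.8 0.17813150661091712 [-0.17537655  0.03986747 -0.63853367] [ 0.1749193   0.81415689  1.46971797 -0.09516609  2.01322442  1.49240248]
lip [501.87323539  81.29614594  66.67775407] tilt 66.489272583671
```

View pics/c5.png

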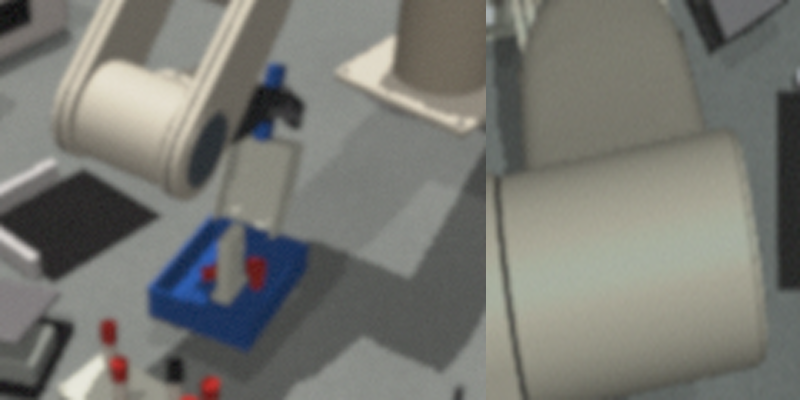

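The caps lie in the tray on both sides of the tab (left half, about (210,272) and (257,272)). The tipped cup at (260,185) looks empty. The top camera is blocked by the arm. I'll bring the cup upright and take it back to where it stood.

Run:
```python
from h import *
p,R=cur(); pt,Rt=tool_for(tr2w(15,0,215),15,0)
def mid(a): return tool_for(tr2w(-40+55*max(0,2*a-1),0,67+148*min(1,1.5*a)),15,66.5*(1-a))
p,R=plan(pt,Rt,12,mid=mid)
print("back")
p,R=plan([446.2,274.8,216],TOOL0[1],12,polar=True,p0=p,R0=R)
print("down")
p,R=plan([446.2,274.8,18],TOOL0[1],8,p0=p,R0=R,g=2)
```

```text
[-16, 0, 6, 0.0, 0.1, -0.0]
[-16, 0, 5, 0.0, 0.09, -0.0]
[-15, 0, 4, 0.0, 0.1, -0.0]
[-13, 0, 2, 0.0, 0.1, -0.0]
[-12, 0, 1, 0.0, 0.09, -0.0]
[-11, 0, 0, 0.0, 0.1, -0.0]
[-2, 0, -7, 0.0, 0.1, 0.0]
[0, 0, -6, 0.0, 0.09, 0.0]
[9, 0, 11, 0.0, 0.1, 0.0]
[9, 0, 12, 0.0, 0.1, 0.0]
[10, 0, 12, -0.0, 0.09, 0.0]
[9, 0, 13, -0.0, 0.1, 0.0]
ends [413.6  55.7 216.7] [0.964 0.266 0.001] [ 0.001  0.    -1.   ]
back
[11, -14, 0, 0.0, 0.0, -0.08]
[11, -13, 0, 0.0, 0.0, -0.09]
[12, -13, 0, 0.0, 0.0, -0.08]
[12, -13, 0, 0.0, 0.0, -0.09]
[14, -12, 0, 0.0, 0.0, -0.08]
[14, -12, 0, -0.0, 0.0, -0.09]
[15, -12, 0, -0.0, 0.0, -0.08]
[15, -11, 0, -0.0, 0.0, -0.08]
[16, -11, 1, -0.0, 0.0, -0.09]
[17, -10, 0, -0.0, 0.0, -0.08]
[18, -9, 0, -0.0, 0.0, -0.09]
[18, -9, 0, -0.0, 0.0, -0.08]
ends [446.1 275.1 215.7] [0.288 0.958 0.   ] [ 0.001  0.    -1.   ]
down
[0, 0, 8, -0.0, 0.0, -0.0]
[0, 0, 23, -0.0, 0.0, -0.0]
[0, 0, 32, -0.0, 0.0, -0.0]
[0, 0, 36, -0.0, 0.0, -0.0]
[0, 0, 36, -0.0, 0.0, -0.0]
[0, 0, 32, -0.0, 0.0, -0.0]
[0, 0, 22, -0.0, 0.0, -0.0]
[0, 0, 9, -0.0, 0.0, -0.0]
ends [446.3 275.2  17.7] [0.288 0.958 0.   ] [ 0.001  0.    -1.   ]
```

Request:
{"name": "carry_out", "arguments": {
  "motion": [
    [[-16,0,6,0,0.1,0,1],[-16,0,5,0,0.09,0,1],[-15,0,4,0,0.1,0,1],[-13,0,2,0,0.1,0,1],[-12,0,1,0,0.09,0,1],[-11,0,0,0,0.1,0,1],[-2,0,-7,0,0.1,0,1],[0,0,-6,0,0.09,0,1],[9,0,11,0,0.1,0,1],[9,0,12,0,0.1,0,1]]
  ]
}}

```text
time: 16.15
tool_pos: [0.399, 0.0517, 0.2441]
orientation: [0.013, 0.987, 0.133, -0.092]
force: [-0.6, -0.8, -1.1]
gripper_width: 0.172
```

Request:
{"name": "carry_out", "arguments": {
  "motion": [
    [[10,0,12,0,0.09,0,1],[9,0,13,0,0.1,0,1],[11,-14,0,0,0,-0.08,1],[11,-13,0,0,0,-0.09,1],[12,-13,0,0,0,-0.08,1],[12,-13,0,0,0,-0.09,1],[14,-12,0,0,0,-0.08,1],[14,-12,0,0,0,-0.09,1],[15,-12,0,0,0,-0.08,1],[15,-11,0,0,0,-0.08,1]]
  ]
}}

```text
time: 17.4
tool_pos: [0.4469, 0.1963, 0.2165]
orientation: [0.0, 0.891, 0.454, -0.0]
force: [-0.4, -0.1, -1.1]
gripper_width: 0.178
```

Request:
{"name": "carry_out", "arguments": {
  "motion": [
    [[16,-11,1,0,0,-0.09,1],[17,-10,0,0,0,-0.08,1],[18,-9,0,0,0,-0.09,1],[18,-9,0,0,0,-0.08,1],[0,0,0,0,0,0,1]]
  ]
}}

```text
time: 18.02
tool_pos: [0.4458, 0.2758, 0.2154]
orientation: [0.0, 0.802, 0.597, -0.0]
force: [0.0, -0.0, -1.1]
gripper_width: 0.175
```

Run:
```python
from h import *
s=r.get_state(); print(s["time"],s["gripper_width"],s["force"]);p,R=cur();print(p,R.as_matrix().round(3))
a=snap("scene","s6")["pixels"][100:260,180:430]; b=snap("top","t6")["pixels"][140:240,200:300]
cv2.imwrite("pics/c6.png",np.hstack([cv2.resize(a[:,:,::-1],(469,300),interpolation=2),cv2.resize(b[:,:,::-1],(300,300),interpolation=2)]))
plan([446.2,274.8,17],TOOL0[1],8,g=2)
```

```text
18.025 0.17517679413403822 [ 0.04025938 -0.0135839  -1.14274483]
[445.77321008 275.83068707 215.41156823] [[ 0.287  0.958 -0.   ]
 [ 0.958 -0.287 -0.   ]
 [-0.    -0.    -1.   ]]
[0, 0, 9, -0.0, 0.0, -0.0]
[0, 0, 22, -0.0, 0.0, -0.0]
[0, 0, 32, -0.0, 0.0, -0.0]
[0, 0, 36, -0.0, 0.0, -0.0]
[0, 0, 37, -0.0, 0.0, -0.0]
[0, 0, 31, -0.0, 0.0, -0.0]
[0, 0, 23, -0.0, 0.0, -0.0]
[0, 0, 8, -0.0, 0.0, -0.0]
ends [445.7 274.6  17.3] [ 0.289  0.957 -0.001] [-0.    -0.001 -1.   ]
```

View pics/c6.png

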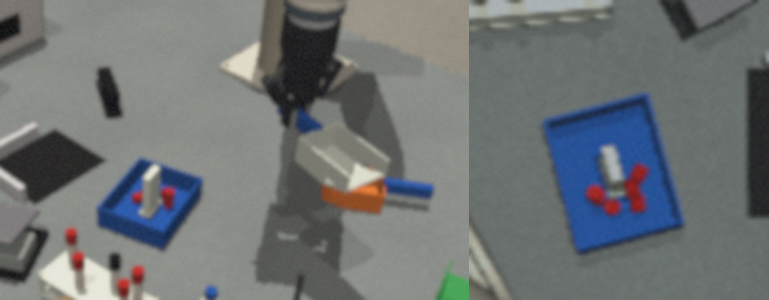

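The cup is empty. The caps are in the tray around the near end of the tab, at about (595,193), (612,208), (632,188), (638,204) and (640,172). Setting the cup down.

Request:
{"name": "carry_out", "arguments": {
  "motion": [
    [[0,0,9,0,0,0,1],[0,0,22,0,0,0,1],[0,0,32,0,0,0,1],[0,0,36,0,0,0,1],[0,0,37,0,0,0,1],[0,0,31,0,0,0,1],[0,0,23,0,0,0,1],[0,0,6,0,0,0,1],[0,0,2,0,0,0,1],[0,0,0,0,0,0,1]]
  ]
}}

```text
time: 19.38
tool_pos: [0.4467, 0.2753, 0.018]
orientation: [0.0, 0.803, 0.597, 0.001]
force: [-0.3, -1.1, -0.9]
gripper_width: 0.171
```

Request:
{"name": "carry_out", "arguments": {
  "motion": [
    [[0,0,1,0,0,0,1],[0,0,1,0,0,0,1],[0,0,0,0,0,0,1]]
  ]
}}

```text
time: 19.75
tool_pos: [0.4466, 0.2753, 0.0162]
orientation: [0.0, 0.802, 0.597, 0.001]
force: [-1.1, -3.2, 6.9]
gripper_width: 0.179
```

Request:
{"name": "carry_out", "arguments": {
  "motion": [
    [[0,0,0,0,0,0,0.6],[0,0,0,0,0,0,0.4],[0,0,0,0,0,0,0.3],[0,0,0,0,0,0,0.3],[0,0,-15,0,0,0,0.3],[0,0,-35,0,0,0,0.3],[0,0,-50,0,0,0,0.3],[0,0,-50,0,0,0,0.3],[0,0,-30,0,0,0,0.3],[0,0,0,0,0,0,0.3]]
  ]
}}

```text
time: 21.0
tool_pos: [0.4477, 0.276, 0.1988]
orientation: [0.0, 0.802, 0.597, 0.003]
force: [0.1, -0.3, -0.3]
gripper_width: 0.696
```

Run:
```python
from h import *
s=r.get_state(); print(s["time"],s["gripper_width"],s["force"]);p,R=cur();print(p)
a=snap("scene","s7")["pixels"]; b=snap("top","t7")["pixels"]
c=lambda im,u0,v0,u1,v1,k:cv2.resize(im[v0:v1,u0:u1,::-1],None,fx=k,fy=k,interpolation=2)
A=c(a,330,160,460,280,3); B=c(b,222,155,292,235,6)
H=480;A=cv2.copyMakeBorder(A,0,H-A.shape[0],0,0,0);cv2.imwrite("pics/c7.png",np.hstack([A[:, :380],B]))
```

```text
21.0 0.696109032745059 [ 0.13939844 -0.33449883 -0.25714766]
[447.65292612 276.01589614 198.7602665 ]
```

View pics/c7.png

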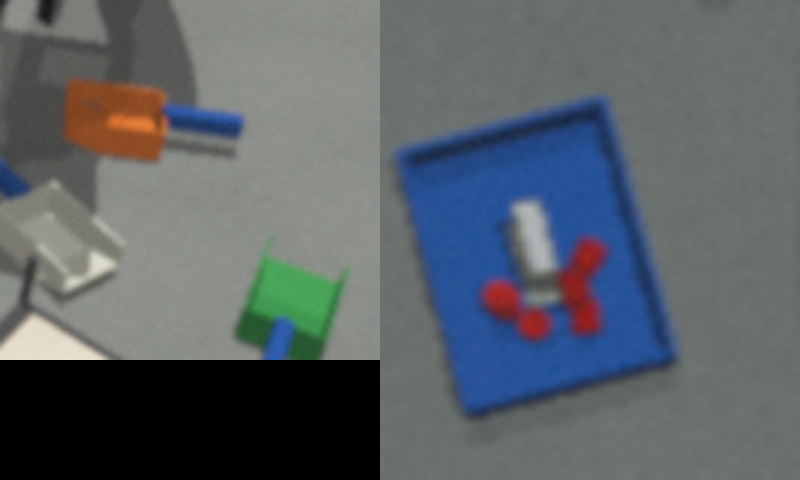

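The cup stands upright and empty, and the fingers are free of it. Five red blobs are clear in the tray, and a sixth cap may be stacked or hidden behind the tab. I'll check by code for any red outside the tray and estimate the red area.

Run:
```python
from h import *
def blobs(n):
    f=dict(np.load("pics/%s.npz"%n)); h=cv2.cvtColor(f["pixels"],cv2.COLOR_RGB2HSV)
    m=(((h[...,0]<8)|(h[...,0]>172))&(h[...,1]>140)&(h[...,2]>70)).astype(np.uint8)
    k,l,st,c=cv2.connectedComponentsWithStats(m); return f,[(c[i].round(1).tolist(),int(st[i,4]),st[i,:4].tolist()) for i in range(1,k) if st[i,4]>3]
for n in("top0","t7","scene0","s7"):
    f,b=blobs(n); print(n); [print("  ",x) for x in b]
f=dict(np.load("pics/s7.npz"))
from numpy import load
a=f["pixels"]; im=cv2.resize(a[170:235,228:292,::-1],None,fx=9,fy=9,interpolation=2); cv2.imwrite("pics/c8.png",im)
```

```text
top0
   ([225.8, 123.4], 16, [224, 121, 4, 6])
   ([200.9, 125.5], 18, [199, 123, 5, 6])
   ([502.9, 152.0], 915, [493, 126, 19, 54])
   ([239.0, 131.5], 12, [238, 130, 3, 4])
   ([201.8, 134.3], 16, [200, 132, 4, 6])
t7
   ([225.8, 123.4], 16, [224, 121, 4, 6])
   ([200.8, 125.5], 17, [199, 123, 4, 6])
   ([502.9, 152.0], 915, [493, 126, 19, 54])
   ([239.0, 131.7], 13, [238, 130, 3, 5])
   ([201.8, 134.3], 16, [200, 132, 4, 6])
   ([255.1, 202.3], 52, [252, 196, 7, 14])
   ([244.2, 206.3], 38, [240, 202, 10, 9])
scene0
   ([33.2, 190.5], 367, [23, 176, 24, 28])
   ([217.6, 225.4], 27, [216, 222, 4, 8])
   ([221.1, 238.1], 30, [219, 235, 5, 8])
   ([253.0, 245.8], 34, [251, 242, 5, 9])
   ([245.4, 252.5], 35, [243, 249, 6, 9])
s7
   ([33.3, 190.6], 372, [23, 176, 24, 28])
   ([268.9, 204.3], 35, [266, 201, 6, 9])
   ([253.1, 204.8], 10, [252, 203, 3, 4])
   ([217.6, 225.4], 27, [216, 222, 4, 8])
   ([221.1, 238.1], 30, [219, 235, 5, 8])
   ([253.0, 245.8], 34, [251, 242, 5, 9])
   ([245.2, 252.6], 37, [243, 249, 6, 9])
```

Run:
```python
from h import *
for n,(u0,v0,u1,v1) in(("t7",(236,193,264,214)),("s7",(246,196,278,214)),("s6",(246,196,278,214))):
    a=dict(np.load("pics/%s.npz"%n))["pixels"].astype(int)[v0:v1,u0:u1]; d=a[...,0]-np.maximum(a[...,1],60)
    print(n)
    for i,row in enumerate(d): print(v0+i," ".join("%3d"%max(x,0) if x>15 else "  ." for x in row))
f=dict(np.load("pics/t7.npz"))
for q in((20,0,84),(-20,0,84),(-20,0,4),(20,0,4)): print(q,px(f,tr2w(*q)/1000).round(1))
for q in((240.5,204.5),(246,209),(255,208.5),(253,203),(255.5,197)): print(q, Rn.from_euler('z',-15,degrees=True).apply(w(f,*q,.02)*1000-TR).round(0))
```

```text
t7
193   .   .   .   .   .   .   .   .   .   .   .   .   .   .   .   .   .   .   .   .   .   .   .   .   .   .   .   .
194   .   .   .   .   .   .   .   .   .   .   .   .   .   .   .   .   .   .   .   .  17   .   .   .   .   .   .   .
195   .   .   .   .   .   .   .   .   .   .   .   .   .   .   .   .   .   .   .  42  68  65  44   .   .   .   .   .
196   .   .   .   .   .   .   .   .   .   .   .   .   .   .   .   .   .   .  24  63  84  89  75  41   .   .   .   .
197   .   .   .   .   .   .   .   .   .   .   .   .   .   .   .   .   .   .  46  78  92  89  69  33   .   .   .   .
198   .   .   .   .   .   .   .   .   .   .   .   .   .   .   .   .   .  18  54  80  89  77  50   .   .   .   .   .
199   .   .   .   .   .   .   .   .   .   .   .   .   .   .   .   .   .  31  50  63  72  61  32   .   .   .   .   .
200   .   .   .   .   .   .   .   .   .   .   .   .   .   .   .  16  41  57  68  64  53  34   .   .   .   .   .   .
201   .   .   .   .   .  19  19   .   .   .   .   .   .   .   .  29  54  75  79  69  42   .   .   .   .   .   .   .
202   .   .   .  16  69  91  87  65  25   .   .   .  
[... 5648 characters left out ...]
   .   .   .  29  40  30   .   .   .   .   .   .   .
211   .   .   .   .   .   .   .   .   .   .   .   .   .   .   .   .   .   .   .   .   .   .   .  19   .   .   .   .   .   .   .   .
212   .   .   .   .   .   .   .   .   .   .   .   .   .   .   .   .   .   .   .   .   .   .   .   .   .   .   .   .   .   .   .   .
213   .   .   .   .   .   .   .   .   .   .   .   .   .   .   .   .   .   .   .   .   .   .   .   .   .   .   .   .   .   .   .   .
(20, 0, 84) [245.9 188.7]
(-20, 0, 84) [249.1 200.6]
(-20, 0, 4) [249.4 204.8]
(20, 0, 4) [246.4 193.4]
(240.5, 204.5) [-14.  29.  20.]
(246, 209) [-33.  15.  20.]
(255, 208.5) [-39. -14.  20.]
(253, 203) [-20. -12.  20.]
(255.5, 197) [ -3. -26.  20.]
```

Run:
```python
from h import *
t=dict(np.load("pics/t7.npz")); s=dict(np.load("pics/s7.npz"))
P=lambda f:np.array(f["mtx"])@np.c_[f["R"],f["t"]]
X=cv2.triangulatePoints(P(t),P(s),np.array([[241.3],[203.5]]),np.array([[269.4],[201.6]]))[:,0]; X=X[:3]/X[3]*1000
print("cap top",X,Rn.from_euler('z',-15,degrees=True).apply(X-TR).round(0))
for z in(.004,.022,.040): q=w(t,241.3,203.5,z); print(z,px(s,q).round(1))
# expected scene pixels of the caps, wall and tab occlusion reference
for n,q in dict(tabtopnear=(-20,7,84),tabbot=(-20,7,4),c2=(-33,15,13),c3=(-39,-14,13),c4=(-20,-12,13),c5=(-3,-26,13)).items(): print(n,px(s,tr2w(*q)/1000).round(1))
```

```text
cap top [521.66896385 111.3796397   40.63879044] [-14.  24.  41.]
0.004 [269.4 211.7]
0.022 [270.1 206.9]
0.04 [270.9 202. ]
tabtopnear [266.7 188.1]
tabbot [265.9 207.9]
c2 [270.  204.2]
c3 [262.8 200.3]
c4 [260.6 203.8]
c5 [254.2 205.5]
```

Triangulating the left cap's top gives z ≈ 41 mm, so it stands on another cap. That makes six in the tray, with no red elsewhere. The stack (41 mm) stays below the fingertips (≥ 47 mm). On to the tray.

Run:
```python
from h import *
p,R=plan([541.7,92.1,150],down(15),10)
plan([541.7,92.1,50],down(15),5,p0=p,R0=R)
```

```text
[-15, 14, 5, 0.0, -0.0, 0.1]
[-13, 16, 4, 0.0, -0.0, 0.1]
[-12, 17, 5, 0.0, -0.0, 0.11]
[-9, 19, 4, 0.0, -0.0, 0.1]
[-8, 19, 5, 0.0, -0.0, 0.1]
[-6, 19, 4, -0.0, -0.0, 0.1]
[-4, 21, 5, -0.0, -0.0, 0.1]
[-1, 20, 5, -0.0, -0.0, 0.1]
[0, 21, 4, -0.0, -0.0, 0.11]
[2, 20, 5, -0.0, -0.0, 0.1]
ends [541.2  92.4 149.6] [0.967 0.256 0.001] [ 0.  0. -1.]
[0, 0, 20, -0.0, -0.0, -0.0]
[0, 0, 20, -0.0, -0.0, -0.0]
[0, 0, 20, -0.0, -0.0, -0.0]
[0, 0, 20, -0.0, -0.0, -0.0]
[0, 0, 20, -0.0, -0.0, -0.0]
ends [541.2  92.4  49.6] [0.967 0.256 0.001] [ 0.  0. -1.]
```

Request:
{"name": "carry_out", "arguments": {
  "motion": [
    [[-15,14,5,0,0,0.1,0],[-13,16,4,0,0,0.1,0],[-12,17,5,0,0,0.11,0],[-9,19,4,0,0,0.1,0],[-8,19,5,0,0,0.1,0],[-6,19,4,0,0,0.1,0],[-4,21,5,0,0,0.1,0],[-1,20,5,0,0,0.1,0],[0,21,4,0,0,0.11,0],[2,20,5,0,0,0.1,0]]
  ]
}}

```text
time: 22.35
tool_pos: [0.5406, 0.0917, 0.1475]
orientation: [0.0, 0.992, 0.127, -0.002]
force: [0.0, 0.3, -0.1]
gripper_width: 0.998
```

Run:
```python
from h import *
p,R=cur(); print(p,R.as_matrix().round(3)); print(r.get_state()["time"])
plan([541.7,92.1,50],down(15),5)
t=dict(np.load("pics/t7.npz"))
f=snap("top","t9"); d=np.abs(f["pixels"].astype(int)-t["pixels"].astype(int)).max(2)[150:240,215:300]; print((d>40).sum())
# detect the punch/stapler corners for the sliding path
print("punch",[w(t,u/1.5,v/1.5,z).round(3) for u,v,z in[(388,190,0),(408,228,0),(443,210,0)]],"stapler",[w(t,u/1.5,v/1.5,.03).round(3) for u,v in[(478,362),(530,402)]])
```

```text
[540.55943942  91.71113128 147.53558141] [[ 0.968  0.252 -0.003]
 [ 0.252 -0.968 -0.   ]
 [-0.003 -0.    -1.   ]]
22.35
[0, 0, 20, -0.0, 0.0, -0.0]
[1, 0, 19, -0.0, 0.0, -0.0]
[0, 0, 20, -0.0, 0.0, -0.0]
[0, 0, 19, -0.0, 0.0, -0.01]
[1, 0, 20, -0.0, 0.0, 0.0]
ends [542.2  92.2  49.5] [ 0.965  0.262 -0.003] [-0.003 -0.    -1.   ]
2580
punch [array([0.796, 0.056, 0.   ]), array([0.706, 0.011, 0.   ]), array([ 0.748, -0.07 ,  0.   ])] stapler [array([ 0.399, -0.138,  0.03 ]), array([ 0.313, -0.247,  0.03 ])]
```

Request:
{"name": "carry_out", "arguments": {
  "motion": [
    [[0,0,20,0,0,0,0],[1,0,30,0,0,0,0],[0,0,29,0,0,-0.01,0],[1,0,19,0,0,0,0],[0,0,0,0,0,0,0.5],[0,0,0,0,0,0,0.7],[0,0,0,0,0,0,1],[0,0,0,0,0,0,1],[0,0,0,0,0,0,1],[0,0,0,0,0,0,1]]
  ]
}}

```text
time: 23.65
tool_pos: [0.5442, 0.0931, 0.0523]
orientation: [0.0, 0.991, 0.134, 0.001]
force: [-0.6, 0.0, 7.2]
gripper_width: 0.15
```

Run:
```python
from h import *
p,R=cur(); s=r.get_state(); print(p,R.as_matrix().round(3),s["time"],s["force"],s["gripper_width"])
# lift 10, carry to 18 mm short of both fences at heading -0.5, keeping clear of punch
p,R=plan(p+[0,0,10],R,3)
p,R=plan([575,-118,p[2]],down(-.5),16,p0=p,R0=R)
```

```text
[544.16750146  93.1142391   52.33910233] [[ 0.964  0.266  0.002]
 [ 0.266 -0.964  0.   ]
 [ 0.002  0.    -1.   ]] 23.65 [-0.55438487  0.02143784  7.1855246 ] 0.15048022987170703
[0, 0, -3, 0.0, 0.0, 0.0]
[0, 0, -4, 0.0, 0.0, 0.0]
[0, 0, -3, 0.0, 0.0, 0.0]
ends [544.1  93.1  62.3] [0.964 0.266 0.002] [ 0.002  0.    -1.   ]
[-2, 13, 0, 0.0, -0.0, 0.02]
[-1, 13, 0, 0.0, -0.0, 0.01]
[-1, 14, 0, 0.0, -0.0, 0.02]
[-1, 13, 0, -0.0, -0.0, 0.02]
[-1, 13, 0, -0.0, -0.0, 0.02]
[0, 14, 0, -0.0, -0.0, 0.01]
[-1, 13, 0, -0.0, -0.0, 0.02]
[0, 13, 0, -0.0, -0.0, 0.02]
[0, 14, 0, -0.0, -0.0, 0.02]
[1, 13, 0, -0.0, -0.0, 0.01]
[1, 13, 0, -0.0, -0.0, 0.02]
[0, 14, 0, -0.0, -0.0, 0.02]
[2, 13, 0, -0.0, -0.0, 0.02]
[1, 13, 0, -0.0, -0.0, 0.01]
[2, 13, 0, -0.0, -0.0, 0.02]
[1, 14, 0, -0.0, -0.0, 0.02]
ends [ 574.6 -118.3   62.4] [ 1.    -0.011  0.002] [ 0.002  0.    -1.   ]
```

Request:
{"name": "carry_out", "arguments": {
  "motion": [
    [[0,0,-3,0,0,0,1],[0,0,-4,0,0,0,1],[0,0,-3,0,0,0,1],[-1,5,0,0,0,0.01,1],[-1,10,0,0,0,0.02,1],[-1,14,0,0,0,0.01,1],[-1,13,0,0,0,0.02,1],[-1,13,0,0,0,0.02,1],[-1,14,0,0,0,0.01,1],[0,13,0,0,0,0.02,1]]
  ]
}}

```text
time: 24.9
tool_pos: [0.5554, 0.0106, 0.0613]
orientation: [-0.0, 0.997, 0.079, -0.0]
force: [-0.2, 1.0, -4.4]
gripper_width: 0.153
```

Request:
{"name": "carry_out", "arguments": {
  "motion": [
    [[0,14,0,0,0,0.02,1],[0,14,0,0,0,0.02,1],[0,14,0,0,0,0.02,1],[1,14,0,0,0,0.02,1],[1,14,0,0,0,0.02,1],[1,14,0,0,0,0.02,1],[1,14,0,0,0,0.02,1],[1,12,0,0,0,0.02,1],[1,8,0,0,0,0.02,1],[0,0,0,0,0,0,1]]
  ]
}}

```text
time: 26.15
tool_pos: [0.5713, -0.106, 0.0613]
orientation: [-0.0, 1.0, -0.011, 0.0]
force: [0.0, 0.3, -3.6]
gripper_width: 0.158
```

Run:
```python
from h import *
p,R=cur(); s=r.get_state(); print(p,R.as_matrix().round(3),s["time"],s["force"],s["gripper_width"])
plan([576,-120,p[2]],down(-.5),3)
f=snap("top","t10"); f2=snap("scene","s10")
```

```text
[ 571.26986128 -105.99800745   61.29754799] [[ 1.    -0.022  0.   ]
 [-0.022 -1.     0.   ]
 [ 0.    -0.    -1.   ]] 26.15 [ 0.01563169  0.33635213 -3.58719731] 0.1584830196294455
[2, 5, 0, -0.0, -0.0, -0.0]
[1, 4, 0, -0.0, -0.0, -0.01]
[2, 5, 0, -0.0, -0.0, -0.0]
ends [ 576.  -120.1   61.3] [ 1.    -0.012  0.   ] [ 0.  0. -1.]
```

Run:
```python
from h import *
fs=[dict(np.load("pics/%s.npz"%n)) for n in("top0","t6","t7")]
g=np.mean([f["pixels"].astype(float).mean(2) for f in fs],0); f=fs[0]
def edge(prof,sgn):
    d=sgn*np.diff(prof); i=int(np.argmax(d)); 
    lo=max(i-2,0); ww=np.clip(d[lo:i+3],0,None); return lo+(ww*np.arange(len(ww))).sum()/ww.sum()+.5
def fitw(P,vert):
    W=np.array([w(f,u,v,.03)*1000 for u,v in P]); a,b=(0,1) if vert else(1,0)
    c=np.polyfit(W[:,a],W[:,b],1); res=W[:,b]-np.polyval(c,W[:,a]); k=np.abs(res)<2.5*max(res.std(),.3); c=np.polyfit(W[k,a],W[k,b],1); return c,res[k].std(),W[:,a].min(),W[:,a].max()
rows=range(164,196); cols=range(303,332)
for nm,sg,rg in(("side outer",-1,(335,346)),("side inner",1,(328,340))):
    P=[(rg[0]+edge(g[v,rg[0]:rg[1]],sg),v) for v in rows]; c,e,a,b=fitw(P,1); print(nm,"ang",np.degrees(np.arctan(c[0])).round(2),"y at x=600,668:",np.polyval(c,[600,668]).round(1),e.round(2))
for nm,sg,rg in(("far outer",1,(150,160)),("far inner",-1,(156,168))):
    P=[(u,rg[0]+edge(g[rg[0]:rg[1],u],sg)) for u in cols]; c,e,a,b=fitw(P,0); print(nm,"ang",-np.degrees(np.arctan(c[0])).round(2),"x at y=-140,-198:",np.polyval(c,[-140,-198]).round(1),e.round(2))
```

```text
side outer ang 0.23 y at x=600,668: [-209.2 -208.9] 0.34
side inner ang 0.01 y at x=600,668: [-195.4 -195.4] 0.32
far outer ang -1.25 x at y=-140,-198: [680.6 679.3] 0.33
far inner ang -0.44 x at y=-140,-198: [666.8 666.3] 0.16
```

Request:
{"name": "carry_out", "arguments": {
  "motion": [
    [[0,4,2,0,0,-0.01,1],[2,4,2,0,0,-0.01,1],[2,4,2,0,0,0,1],[0,0,1,0,0,0,1],[0,0,1,0,0,0,1],[0,0,0,0,0,0,1]]
  ]
}}

```text
time: 27.0
tool_pos: [0.5749, -0.1174, 0.0532]
orientation: [-0.0, 1.0, -0.001, -0.0]
force: [-0.1, 0.0, -4.8]
gripper_width: 0.154
```

Run:
```python
from h import *
p,R=cur(); s=r.get_state(); print(p,R.as_matrix().round(4)[:,0],s["time"],np.round(s["force"],2),np.round(s["ft_torque"],3))
```

```text
[ 574.91815759 -117.36532236   53.1759131 ] [ 1.0e+00 -1.1e-03 -2.0e-04] 27.0 [-0.14  0.04 -4.8 ] [ 0.004 -0.027  0.002]
```

Request:
{"name": "carry_out", "arguments": {
  "motion": [
    [[0,0,0.5,0,0,0,1],[0,0,0.5,0,0,0,1],[0,0,0,0,0,0,1]]
  ]
}}

```text
time: 27.38
tool_pos: [0.5751, -0.1175, 0.0524]
orientation: [0.0, 1.0, -0.001, 0.0]
force: [-0.8, 0.5, -2.5]
gripper_width: 0.153
```

Request:
{"name": "carry_out", "arguments": {
  "motion": [
    [[0,0,0.5,0,0,0,1],[0,0,0,0,0,0,1]]
  ]
}}

```text
time: 27.62
tool_pos: [0.5751, -0.1175, 0.0524]
orientation: [0.0, 1.0, -0.001, 0.0]
force: [-2.8, 0.4, 5.7]
gripper_width: 0.153
```

Request:
{"name": "carry_out", "arguments": {
  "motion": [
    [[3,3,0,0,0,0,1],[3,4,0,0,0,0,1],[2,4,0,0,0,0,1],[2,2,0,0,0,0,1],[0,1,0,0,0,0,1],[0,1,0,0,0,0,1],[0,0,0,0,0,0,1]]
  ]
}}

```text
time: 28.5
tool_pos: [0.5859, -0.1325, 0.0523]
orientation: [0.0, 1.0, -0.001, 0.001]
force: [0.1, 3.3, 5.9]
gripper_width: 0.153
```

Request:
{"name": "carry_out", "arguments": {
  "motion": [
    [[0,1,0,0,0,0,1],[0,1,0,0,0,0,1],[0,0,0,0,0,0,1]]
  ]
}}

```text
time: 28.88
tool_pos: [0.5859, -0.1345, 0.0524]
orientation: [0.0, 1.0, -0.001, 0.001]
force: [-0.2, 3.3, 5.3]
gripper_width: 0.153
```

Request:
{"name": "carry_out", "arguments": {
  "motion": [
    [[0,1,0,0,0,0,1],[0,1,0,0,0,0,1],[0,0,0,0,0,0,1]]
  ]
}}

```text
time: 29.25
tool_pos: [0.5859, -0.1365, 0.0524]
orientation: [0.0, 1.0, -0.001, 0.001]
force: [0.0, 2.5, 4.9]
gripper_width: 0.151
```

Run:
```python
from h import *
p,R=cur(); s=r.get_state(); print(p,R.as_matrix().round(4)[:,0],s["time"],np.round(s["force"],2),np.round(s["ft_torque"],3))
```

```text
[ 585.90561399 -136.50813197   52.36334336] [ 1.     -0.0014  0.0018] 29.25 [0.04 2.49 4.94] [0.491 0.    0.   ]
```

Request:
{"name": "carry_out", "arguments": {
  "motion": [
    [[0,1,0,0,0,0,1],[0,1,0,0,0,0,1],[0,0,0,0,0,0,1]]
  ]
}}

```text
time: 29.62
tool_pos: [0.5859, -0.1385, 0.0524]
orientation: [0.0, 1.0, -0.001, 0.001]
force: [1.0, 2.9, 4.7]
gripper_width: 0.156
```

Run:
```python
from h import *
p,R=cur(); s=r.get_state(); print(p,R.as_matrix().round(4)[:,0],s["time"],np.round(s["force"],2),np.round(s["ft_torque"],3))
```

```text
[ 585.90131349 -138.46991117   52.37123845] [ 1.     -0.0013  0.0018] 29.625 [0.97 2.88 4.75] [ 0.477  0.011 -0.   ]
```

Request:
{"name": "carry_out", "arguments": {
  "motion": [
    [[0,1,0,0,0,0,1],[0,0,0,0,0,0,1]]
  ]
}}

```text
time: 29.88
tool_pos: [0.586, -0.139, 0.0524]
orientation: [-0.0, 1.0, -0.001, 0.001]
force: [0.9, 5.5, 5.3]
gripper_width: 0.151
```

Request:
{"name": "carry_out", "arguments": {
  "motion": [
    [[0,1,0,0,0,0,1],[0,0,0,0,0,0,1]]
  ]
}}

```text
time: 30.12
tool_pos: [0.5862, -0.1392, 0.0525]
orientation: [-0.001, 1.0, -0.001, 0.001]
force: [1.8, 9.9, 5.9]
gripper_width: 0.149
```

Run:
```python
from h import *
p,R=cur(); s=r.get_state(); print(p,R.as_matrix().round(4)[:,0],s["time"],np.round(s["force"],2),np.round(s["ft_torque"],3))
```

```text
[ 586.205944   -139.2262792    52.46000204] [ 1.     -0.0024  0.0022] 30.125 [1.77 9.93 5.89] [ 1.483 -0.224 -0.302]
```

Request:
{"name": "carry_out", "arguments": {
  "motion": [
    [[0,0,0,0,0,0.005,1],[0,0,0,0,0,0,1]]
  ]
}}

```text
time: 30.38
tool_pos: [0.5862, -0.1393, 0.0524]
orientation: [-0.001, 1.0, -0.003, 0.001]
force: [2.6, 10.0, 5.6]
gripper_width: 0.157
```

Run:
```python
from h import *
p,R=cur(); s=r.get_state(); print(p,R.as_matrix().round(4)[:,0],s["time"],np.round(s["force"],2),np.round(s["ft_torque"],3))
```

```text
[ 586.23895337 -139.28136912   52.41688043] [ 1.     -0.0067  0.0022] 30.375 [ 2.57 10.01  5.56] [ 1.452 -0.27  -0.048]
```

Request:
{"name": "carry_out", "arguments": {
  "motion": [
    [[2,0,0,0,0,0,1],[1,0,0,0,0,0,1],[1,0,0,0,0,0,1],[0,0,0,0,0,0,1]]
  ]
}}

```text
time: 30.88
tool_pos: [0.5873, -0.1392, 0.0524]
orientation: [-0.001, 1.0, -0.003, -0.002]
force: [-8.9, 8.9, 13.9]
gripper_width: 0.16
```

Request:
{"name": "carry_out", "arguments": {
  "motion": [
    [[1,0,0,0,0,0,1],[1,0,0,0,0,0,1],[0,0,0,0,0,0,1]]
  ]
}}

```text
time: 31.25
tool_pos: [0.5893, -0.1392, 0.0524]
orientation: [-0.001, 1.0, -0.003, -0.002]
force: [-9.1, 9.1, 13.9]
gripper_width: 0.156
```

Run:
```python
from h import *
p,R=cur(); s=r.get_state(); print(p,R.as_matrix().round(4)[:,0],s["time"],np.round(s["force"],2),np.round(s["ft_torque"],3))
```

```text
[ 589.26719382 -139.21910063   52.3602899 ] [ 1.     -0.0064 -0.0036] 31.25 [-9.12  9.07 13.94] [ 1.108  1.006 -0.054]
```

Request:
{"name": "carry_out", "arguments": {
  "motion": [
    [[0,0,-0.5,0,0,0,1],[1,0,0,0,0,0,1],[1,0,0,0,0,0,1],[0,0,0,0,0,0,1]]
  ]
}}

```text
time: 31.75
tool_pos: [0.5913, -0.1392, 0.0524]
orientation: [-0.001, 1.0, -0.003, -0.002]
force: [-7.3, 9.3, 11.2]
gripper_width: 0.152
```

Run:
```python
from h import *
p,R=cur(); s=r.get_state(); print(p,R.as_matrix().round(4)[:,0],s["time"],np.round(s["force"],2),np.round(s["ft_torque"],3))
```

```text
[ 591.28464483 -139.23650697   52.38677632] [ 1.     -0.0065 -0.0036] 31.75 [-7.31  9.33 11.18] [ 1.091  0.791 -0.071]
```

Request:
{"name": "carry_out", "arguments": {
  "motion": [
    [[0,0,-0.4,0,0,0,1],[1,0,0,0,0,0,1],[1,0,0,0,0,0,1],[0,0,0,0,0,0,1]]
  ]
}}

```text
time: 32.25
tool_pos: [0.5933, -0.1393, 0.0525]
orientation: [-0.001, 1.0, -0.003, -0.002]
force: [-5.8, 7.8, 7.6]
gripper_width: 0.151
```

Request:
{"name": "carry_out", "arguments": {
  "motion": [
    [[1,0,0,0,0,0,1],[0,0,0,0,0,0,1]]
  ]
}}

```text
time: 32.5
tool_pos: [0.5942, -0.1393, 0.0525]
orientation: [-0.001, 1.0, -0.003, -0.002]
force: [-7.1, 7.4, 8.0]
gripper_width: 0.151
```

Run:
```python
from h import *
p,R=cur(); s=r.get_state(); print(p,R.as_matrix().round(4)[:,0],s["time"],np.round(s["force"],2),np.round(s["ft_torque"],3))
```

```text
[ 594.21651367 -139.26843004   52.47984   ] [ 1.     -0.0065 -0.0038] 32.5 [-7.07  7.37  8.  ] [ 1.039  0.651 -0.065]
```

Request:
{"name": "carry_out", "arguments": {
  "motion": [
    [[1,0,0,0,0,0,1],[0,0,0,0,0,0,1]]
  ]
}}

```text
time: 32.75
tool_pos: [0.5942, -0.1392, 0.0525]
orientation: [-0.001, 1.0, -0.003, -0.003]
force: [-10.4, 7.9, 11.3]
gripper_width: 0.156
```

Request:
{"name": "carry_out", "arguments": {
  "motion": [
    [[1,0,0,0,0,0,1],[0,0,0,0,0,0,1]]
  ]
}}

```text
time: 33.0
tool_pos: [0.5942, -0.1393, 0.0525]
orientation: [-0.001, 1.0, -0.003, -0.004]
force: [-14.9, 6.4, 13.9]
gripper_width: 0.153
```

Run:
```python
from h import *
p,R=cur(); s=r.get_state(); print(p,R.as_matrix().round(4)[:,0],s["time"],np.round(s["force"],2),np.round(s["ft_torque"],3))
```

```text
[ 594.17810134 -139.26325212   52.48624305] [ 1.     -0.0062 -0.0077] 33.0 [-14.95   6.4   13.89] [ 0.865  1.59  -0.068]
```

Request:
{"name": "carry_out", "arguments": {
  "motion": [
    [[0,0.5,0,0,0.004,0,1],[0,0.5,0,0,0,0,1],[0,0,0,0,0,0,1],[0,0,0,0,0,0,1]]
  ]
}}

```text
time: 33.5
tool_pos: [0.5942, -0.1392, 0.0525]
orientation: [-0.002, 1.0, -0.003, -0.002]
force: [-13.3, 12.1, 15.0]
gripper_width: 0.148
```

Run:
```python
from h import *
p,R=cur(); s=r.get_state(); print(p,R.as_matrix().round(4),s["time"],np.round(s["force"],2),np.round(s["ft_torque"],3),s["gripper_width"])
a=snap("scene","s11")["pixels"]; b=snap("top","t11")["pixels"]
c=lambda im,u0,v0,u1,v1,k:cv2.resize(im[v0:v1,u0:u1,::-1],None,fx=k,fy=k,interpolation=2)
A=c(a,150,145,260,235,5);B=c(b,150,145,360,235,2.6)
B=B[:, :546];B=cv2.copyMakeBorder(B,0,0,0,4,0)
cv2.imwrite("pics/c11.png",cv2.resize(np.vstack([A[:350],B]),None,fx=1,fy=1)); print(A.shape,B.shape)
for n,q in dict(stopcorner=(668,-198,30)).items(): print(n,((px(dict(np.load("pics/s11.npz")),np.array(q)/1000)-[150,145])*5).round())
```

```text
[ 594.24621419 -139.23839879   52.47901518] [[ 1.     -0.0064 -0.0038]
 [-0.0064 -1.      0.0035]
 [-0.0038 -0.0035 -1.    ]] 33.5 [-13.35  12.15  15.  ] [ 1.575  1.619 -0.057] 0.14831071186998823
(450, 550, 3) (234, 550, 3)
stopcorner [102. 189.]
```

View pics/c11.png

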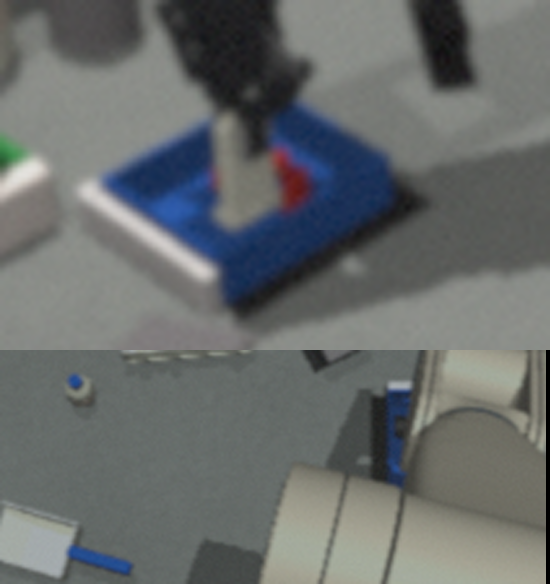

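Last view (12th): the tray lies flat in the corner with its short side flush on the far fence (edge from (85,190) to (225,280)). The caps are inside, and the empty cup stands upright at bottom left. Contact forces hold steady on both fences at about 13 N and 12 N, with almost no yaw moment. Handing in.

```bash
python3 -c "
from h import *
print(job.job_done())"
```

```text
the job is handed in; nothing more can be done
None
```

The caps are in the tray, the empty cup is back upright near its old spot and released, and the tray is pressed into the corner stop. I handed the job in at 33.5 s with the gripper still holding the tray by its tab; no verdict was reported.

- **Caps:** I count six in the tray. Five showed directly; the sixth I inferred, because the top of one cap measured 41 mm high, so it stands on another. No new red showed elsewhere in either picture.
- **Contact with both fences:** the tool stopped moving at each fence while the force rose. The last reading was about 13 N toward the short fence and 12 N toward the long one, part of which is bench friction. Yaw moment was about 0.06 N m and the tool was pitched 0.2°. I corrected the heading by 0.3° after first contact.
- **Disagreements:**
  - Contact came about 2–3 mm from where the images put the fences.
  - The fence edges gave headings from +0.2° to −1.3°, so I trusted the force readings there.
  - I first took the cup round to pour toward the robot. A joint-range check ruled that out, so I poured outward instead.
- **Not seen:** in the last pictures the arm hid the long-fence side from above, so that contact rests on the force readings alone.

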